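# Set up the camera stand for a phone picture

## Task

Stand the orange phone from the black rack upright and fully down in the slot of the camera stand and let go of it, then flip the stand's red kickstand over the top and forward down to its stop. Only then raise the camera frame by its yellow bar until it stands upright on the kickstand, and keep holding the bar there: the frame tips back by itself, so the program finishes while still holding it. Leave the other phones and the things on the bench where they are.

Things in the scene. Friction and masses are not known exactly. Their poses are not given: they have to be found in the camera images.
- phone: The phone to photograph, orange case: slab 9 (x, thickness) x 70 (y, width) x 145 (z, height) mm, 140 to 240 g, standing on its short edge in one of the rack's three slots. Origin at the centre of its lower short edge, z up to the upper edge. Screen on its -x face, black camera patch on +x; either face may look at the camera.
- rack: Black block 170 (x) x 98 (y) x 42 mm fixed to the bench, origin at the centre of its underside. Three slots in its top at x = -55, 0, +55 mm, each 13 (x) x 78 (y) mm, 32 deep (floor 10 mm above the bench), with a phone standing in each, thickness along the rack's x: 46 mm is free between phone faces.
- white_phone: Bystander: same size of phone in a white case, in the rack; leave it there. Origin and axes as for the orange one.
- grey_phone: Bystander: same size of phone in a grey case, in the rack; leave it there. Origin and axes as for the orange one.
- stand: Camera stand fixed to the bench: dark steel base plate 190 (x, from -125 to +65) x 270 (y, -127 to +142) x 12 mm. Origin on the bench straight below the frame's hinge; x runs from the phone cradle (nearer the robot) to the rear, y to the kickstand's side. A grey cradle block, 44 (x) x 98 (y) mm, top 52 mm above the bench, is centred at x = -68, y = 0 mm.
- cradle_slot (a point): Centre of the mouth of the slot in the grey cradle block on the stand, 52 mm above the bench, with the stand's axes. The slot is 13 mm wide along x, 78 mm long along y, 32 mm deep (its floor is 20 mm above the bench), with 3 mm chamfers. A phone stands in it with its thickness along x.
- frame_hinge (a point): Axis of the camera frame's hinge, along the stand's y, 24 mm above the bench; stand's axes.
- camera_frame (a joint): Lean of the hinged frame, rad: 0 upright, + tipped back to the stand's +x (0.6 on its rear stops, the start), - forward over the phone (limit -0.5). Two 14 mm uprights at y = +-100 mm, black camera 85 mm above the hinge. Weight and a spring tip it back; 2 to 3 N at the bar holds it. With the kickstand down its foot lands on a small steel plate on the base at about 0, stopping the frame.
- frame_bar (a point): Round yellow bar, 12 mm diameter, across the top of the camera frame, along the stand's y, 186 mm long between the uprights; this point is its middle, 170 mm from the hinge axis (upright: straight above the hinge, 194 mm over the bench). It turns with the frame. 55 mm is free between it and the camera.
- kickstand (a joint): Red kickstand's angle to the frame, rad: 0 folded up along the frame (start), growing as it swings over the top to -x, 2.89 at its stop = down. Swings freely, 70 g: straight up (over centre) when it equals the frame's lean (0.6); before, it falls back to 0, beyond, it falls to 2.89 and stays. Leg 97 mm; pivot at y = 114 mm, 90 mm up the frame from the hinge and 30 mm in front (-x) of it.
- kickstand_peg (a point): Middle of the red round peg (10 mm diameter, 54 mm long) by which the kickstand is flipped. It sticks out of the leg to the stand's +y, 75 mm from the kickstand's pivot; its middle is at y = 145 mm on the stand. This point turns with the kickstand.
- cleaner: Bystander: white bottle with blue cap, 48 mm diameter, 110 mm tall, origin at the centre of its underside.
- tape_roll: Bystander: amber roll of tape lying flat, 90 mm diameter, 24 mm high, origin at the centre of its underside.
- flat_phone: Bystander: black phone lying flat, 145 x 70 x 9 mm, origin at the centre of its underside.
- screw_cup: Bystander: white open cup, 60 mm diameter, 35 mm high, origin at the centre of its underside.
Mind the look-alikes: they are no part of the job. Of the things like the phone, leave any that is blue or purple; of the rest the smaller one is meant.

How it is judged:
By the outcome, as a careful person would: the job done as asked, in the order asked, and still so for the second after the job is handed in, while the arm keeps its last pose, push and grip.
It also fails if it takes over 61 s, if anything falls off the work surface, if the arm or the gripper's body presses on something with over 40 N, if the wrist force passes 120 N, or if a joint passes its speed limit or range.

## Robot

A 6-joint arm with a two-finger parallel gripper is mounted at the origin on the work surface. World frame = base frame: x ahead of the robot, y to its left, z up, the work surface at z = 0. Lengths are in m, angles in rad, forces in N, time in s.
With the tool pointing down it reaches from about 0.4 to 0.825 m from the base axis. Payload 7 kg.
Tool frame: the origin (TCP) lies at the very end of the fingers, on their centre line; the grasp point (between the pads) lies 19 mm behind it; z points along the fingers, x is the direction in which the jaws open and shut, and the axes are right-handed (so a half turn about z gives the same grasp; the last joint's range is limited). The gripper opens to 88 mm and grips with 3 to 60 N. Pads are 19 mm wide; open, the fingers measure 130 mm over their backs; the gripper's body (78 mm by 193 mm) begins 47 mm behind the grasp point.
Start: joints at [0.288, 0.359, 0.012, 0, -1.224, -0.288], TCP at [0.675, -0, 0.227] pointing down, gripper open.
Joint ranges: [-3.07, 3.07], [-1.43, 2.12], [-1.02, 1.25], [-3.03, 1.67], [-3.05, -0], [-3.03, 3.03]. Speed limits (rad/s): [2.39, 2.39, 3.01, 3.14, 3.14, 3.14].

## Interface

Orientations are given as [roll, pitch, yaw] about the fixed x, y, z axes, in that order (R = Rz(yaw) Ry(pitch) Rx(roll)).
In Python, from station import telemetry, grab_frame, arm, regions_of, pinpoint gives the robot as it stands. The module is installed in compiled form; this text tells all that it offers.
- The arm moves only by the shell command python3 -m inch 'ROWS' [FORCE]. ROWS is text: rows parted by semicolons, each of 7 numbers parted by spaces: the opening, from 0 (shut) to 1 (fully open), then the shift along the world's x, y, z in cm, then the turn, a rotation vector about the world's x, y, z in degrees. A call has 1 to 12 rows; each row is the pose to reach, as a shift and turn from the pose measured when the call began; what a row does not reach only later rows make up. A row lasts 1/8 s, in which the tool goes at most 62.5 mm and 10.7 degrees, less where a joint would pass 70% of its speed; a pose out of reach is approached as far as the arm can. A call with a gripper value outside its range is refused whole. The fingers move at their own pace and stop on an object; FORCE is the grip in N (left out, the last holds). Time passes only in rows, so rows that repeat a pose let the fingers close. It gives the time, the measured TCP pose, the force and the opening at its end, in the units of the state.
- telemetry.get_state(): the state, without advancing time (a new reading comes with each control period).
- grab_frame(name): name is "scene" or "side" or "wrist"; returns a dict with "pixels" (384x512x3 uint8, red, green, blue), "fx", "fy", "cx", "cy" (pixels), "dist_coeffs" ([k1, k2, p1, p2, k3] as OpenCV has them; the pictures are not rectified), "R" (3x3) and "t" (3): a world point X has camera coordinates R X + t. Camera axes: x right, y down, z forward; pixel columns grow to the right and rows downward; lengths in m; the calibration is good to about 2 mm. A picture is of the moment at which its call begins. There is no depth.
- arm.job_done(): hands the job in, once; it reports no verdict.
Trained networks look in the newest picture that a camera, given by its name, has taken for a name from the list of things; names that differ only in an ending like _2 or _b are one class to them, and where a whole thing is asked for, a point or a joint stands for the part that bears it (a point fixed in the world has none). Each returns a list of dicts, best first, with "p" (0 to 1); they miss things now and then, are a little off and sometimes report something else, mostly with a low value. They report only what shows in the picture. A call takes as long as a camera call. They do not tell look-alikes from the thing itself.
- regions_of(camera, name): "pixels" (384x512 bool, what is visible of it) and "bbox" ([left, top, right, bottom] in pixels, round what is visible of it).
- pinpoint(camera, name): "location" ([column, row] in pixels: a listed point, or the origin of a listed thing).
The state is a dict: "t": time; "q": joint angles; "qd": joint speeds; "joint_efforts": joint torques, N m; "eef_pos": TCP position; "ee_rot": TCP orientation; "force": force on the tool from outside, world axes, zero at the start; "moment": the same for the moment, N m; "width": finger opening in m.
Only numpy, scipy, OpenCV 4.12 (cv2) and the standard library are available. Lean on these libraries where they do the work, as an engineer would, in place of code of your own. Each camera call takes 0.05 s, during which the arm holds its last target. There are 200 camera calls.

## Working session

There is one attempt and no reset: what is moved stays moved. The work goes in short steps, Python scripts to look and compute and a shell command to move; the robot and the scene stay as the last step left them, time stands still between calls to the robot, and variables do not carry over. Pictures are saved under pics/ and viewed, about 8 in all and at most 12, crops included, and the job is handed in when it is done.

```bash
mkdir -p pics
cat > h.py <<'E'
import numpy as np,cv2
from station import telemetry, grab_frame, arm, regions_of, pinpoint
def ray(f,px):
    K=np.array([[f["fx"],0,f["cx"]],[0,f["fy"],f["cy"]],[0,0,1.]])
    u=cv2.undistortPoints(np.array([[px]],float),K,np.array(f["dist_coeffs"]))[0,0]
    R=np.array(f["R"]);t=np.array(f["t"])
    d=R.T@np.array([u[0],u[1],1]);return -R.T@t,d/np.linalg.norm(d)
def atz(f,px,z):
    c,d=ray(f,px);return c+d*(z-c[2])/d[2]
def tri(rays):
    A=np.zeros((3,3));b=np.zeros(3)
    for c,d in rays:
        P=np.eye(3)-np.outer(d,d);A+=P;b+=P@c
    x=np.linalg.solve(A,b)
    return x,[float(np.linalg.norm((np.eye(3)-np.outer(d,d))@(x-c))) for c,d in rays]
def proj(f,X):
    K=np.array([[f["fx"],0,f["cx"]],[0,f["fy"],f["cy"]],[0,0,1.]])
    return cv2.projectPoints(np.atleast_2d(X).astype(float),cv2.Rodrigues(np.array(f["R"]))[0],np.array(f["t"]),K,np.array(f["dist_coeffs"]))[0][:,0]
def save(f,n,crop=None,s=1):
    im=f["pixels"][...,::-1]
    if crop: l,t,r,b=crop; im=im[t:b,l:r]
    cv2.imwrite(n,cv2.resize(im,None,fx=s,fy=s,interpolation=cv2.INTER_CUBIC))
E
python3 - <<'E'
from h import *
F={c:grab_frame(c) for c in("scene","side")}
im=np.vstack([F[c]["pixels"] for c in F])
cv2.imwrite("pics/a.png",cv2.resize(im,None,fx=1,fy=.78)[...,::-1]) if 0 else None
save(F["scene"],"pics/scene.png",None,1.5);save(F["side"],"pics/side.png",None,1.5)
for n in["phone","rack","stand","cradle_slot","frame_hinge","frame_bar","kickstand_peg","cleaner"]:
    P={}
    for c in F:
        r=pinpoint(c,n);P[c]=r
        print(n,c,[(np.round(x["location"]).tolist(),round(x["p"],2)) for x in r[:4]])
    if P["scene"] and P["side"]:
        x,e=tri([ray(F[c],P[c][0]["location"]) for c in F]);print("   tri",x.round(4),np.round(e,4))
print(telemetry.get_state())
for c in F: print(c,ray(F[c],[256,192]))
E
```

```text
phone scene [([194.0, 146.0], 0.85), ([170.0, 166.0], 0.62), ([195.0, 177.0], 0.53), ([208.0, 171.0], 0.39)]
phone side [([306.0, 331.0], 0.96), ([265.0, 307.0], 0.77), ([310.0, 267.0], 0.76)]
   tri [ 0.3692 -0.4127  0.0009] [0.0032 0.0032]
rack scene [([196.0, 185.0], 0.96), ([143.0, 202.0], 0.17)]
rack side [([310.0, 278.0], 0.62), ([228.0, 220.0], 0.46)]
   tri [ 0.5216 -0.2708 -0.021 ] [0.0051 0.0051]
stand scene [([210.0, 257.0], 0.65), ([272.0, 218.0], 0.55)]
stand side [([245.0, 218.0], 0.72)]
   tri [ 0.6407  0.0318 -0.0631] [0.1058 0.1058]
cradle_slot scene [([273.0, 194.0], 0.97)]
cradle_slot side [([229.0, 217.0], 0.72)]
   tri [0.4537 0.0363 0.0571] [0.0056 0.0056]
frame_hinge scene [([268.0, 215.0], 0.92)]
frame_hinge side [([240.0, 214.0], 0.75), ([336.0, 218.0], 0.28), ([212.0, 160.0], 0.26), ([308.0, 268.0], 0.24)]
   tri [0.5162 0.061  0.0192] [0.0064 0.0064]
frame_bar scene [([262.0, 202.0], 0.55)]
frame_bar side [([258.0, 167.0], 0.97)]
   tri [0.6103 0.0867 0.1669] [0.0001 0.0001]
kickstand_peg scene [([313.0, 208.0], 0.52)]
kickstand_peg side [([225.0, 155.0], 0
[... 367 characters left out ...]
65, -0.00046484,  0.00107267,  0.0005559 , -0.00103986,
        0.00102009]), 'joint_efforts': array([ 1.20217184e-03, -5.82355893e+01,  2.93299681e+01,  7.00256735e+00,
        1.25993739e-02,  7.31535408e-06]), 'eef_pos': array([ 6.74956362e-01, -4.65574800e-05,  2.26548690e-01]), 'ee_rot': array([-3.14155494e+00, -5.79434500e-05,  3.14158480e+00]), 'force': array([ 0.91015899, -0.68201822,  0.14171944]), 'moment': array([-0.02928676,  0.01999987, -0.05016543]), 'width': 0.08739442600001378}
scene (array([1.4085018 , 0.60415988, 1.10368073]), array([-0.60313618, -0.40795258, -0.68542063]))
side (array([-0.15509133, -0.84601281,  1.0197313 ]), array([ 0.49233215,  0.60666493, -0.6241528 ]))
```

View pics/scene.png

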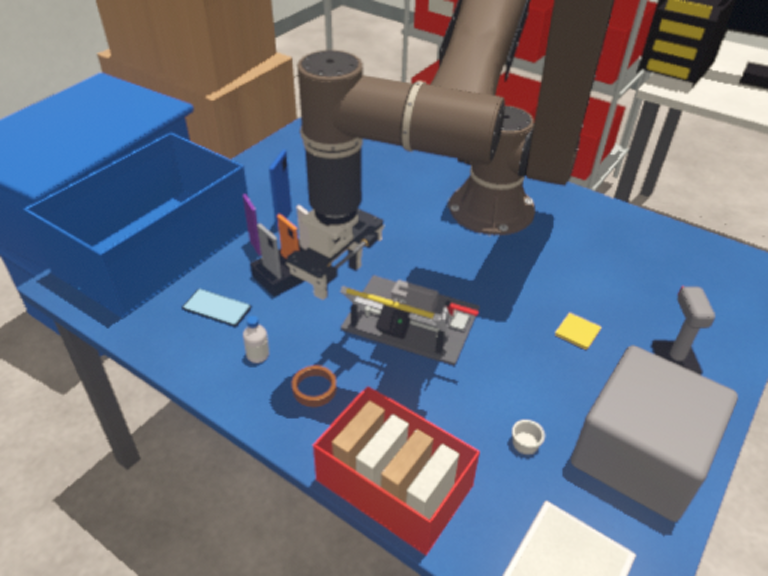

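View pics/side.png

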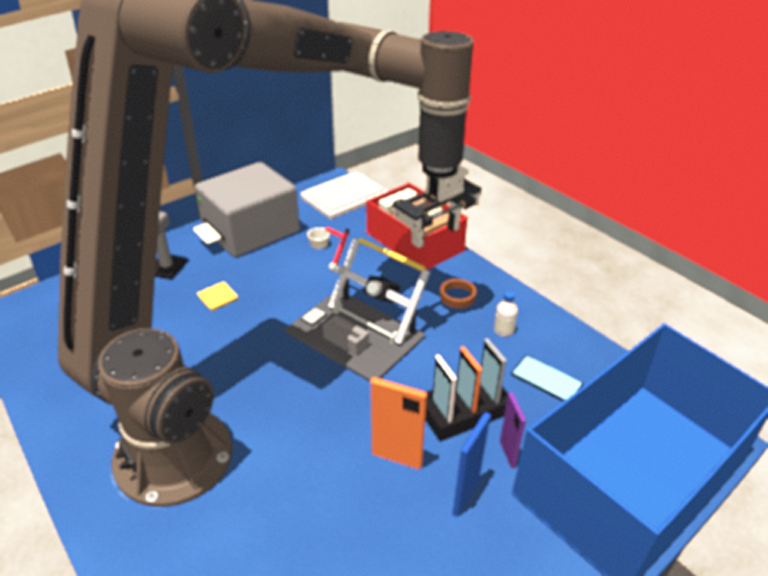

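The side view shows these phone-like candidates, at 512-wide pixels: the large orange phone standing alone at (265,282), the orange one in the middle rack slot at (313,250), the purple at (341,287), the blue at (314,310), and the white and grey ones in the rack at (296,258) and (329,247). By the description I choose the small orange one in the middle of the rack. Next is a close crop, plus a stand fit.

Run:
```python
from h import *
from scipy.optimize import least_squares
F={c:grab_frame(c) for c in("scene","side")}
a=F["side"]["pixels"][215:305,270:360];b=F["scene"]["pixels"][120:210,150:240]
cv2.imwrite("pics/crop.png",cv2.resize(np.hstack([b,a]),(800,400),interpolation=cv2.INTER_CUBIC)[...,::-1])
l=.6
loc={"cradle_slot":(-.068,0,.052),"frame_hinge":(0,0,.024),"frame_bar":(.17*np.sin(l),0,.024+.17*np.cos(l)),
"kickstand_peg":(-.03*np.cos(l)+.165*np.sin(l),.145,.024+.165*np.cos(l)+.03*np.sin(l))}
obs=[]
for n in loc:
  for c in F:
    r=pinpoint(c,n)
    if r: obs.append((c,n,r[0]["location"]))
def W(p,n):
    x,y,z=loc[n];C,S=np.cos(p[2]),np.sin(p[2]);return np.array([p[0]+C*x-S*y,p[1]+S*x+C*y,z])
f=lambda p:np.concatenate([proj(F[c],W(p,n))[0]-o for c,n,o in obs])
s=least_squares(f,[.516,.06,.3],loss="soft_l1");print(s.x,np.degrees(s.x[2]));print(f(s.x).reshape(-1,2).round(1).tolist())
for n in loc: print(n,W(s.x,n).round(4))
# orange small phone mask -> points
for c in F:
    for r in regions_of(c,"phone")[:6]:
        m=r["pixels"];print(c,r["bbox"],round(r["p"],2),m.sum(),F[c]["pixels"][m].mean(0).round())
    for n in ("rack",):
        for r in regions_of(c,n)[:2]: print(c,n,r["bbox"],round(r["p"],2))
```

```text
[0.51575871 0.05691919 0.2728521 ] 15.633273477367783
[[0.7, -0.0], [-0.1, -1.8], [-0.5, -0.7], [-0.3, 0.7], [0.3, 2.9], [1.4, -0.4], [-3.0, -2.6], [-1.7, -0.9]]
cradle_slot [0.4503 0.0386 0.052 ]
frame_hinge [0.5158 0.0569 0.024 ]
frame_bar [0.6082 0.0828 0.1643]
kickstand_peg [0.5426 0.215  0.1771]
scene [161.2, 132.2, 175.7, 171.7] 0.81 282 [ 80.  59. 112.]
scene [188.1, 146.9, 200.4, 167.8] 0.61 227 [145.  83.  52.]
scene [182.2, 99.8, 195.2, 145.5] 0.56 513 [ 44.  71. 124.]
scene rack [167.1, 173.3, 204.7, 197.8] 0.57
side [246.2, 254.7, 282.0, 313.8] 0.72 1949 [210. 118.  72.]
side [333.3, 265.5, 350.8, 312.5] 0.7 561 [102.  61. 125.]
side [304.8, 229.7, 321.4, 274.3] 0.68 523 [145. 133. 124.]
side [299.7, 275.4, 325.7, 344.5] 0.63 744 [ 45.  80. 146.]
```

View pics/crop.png

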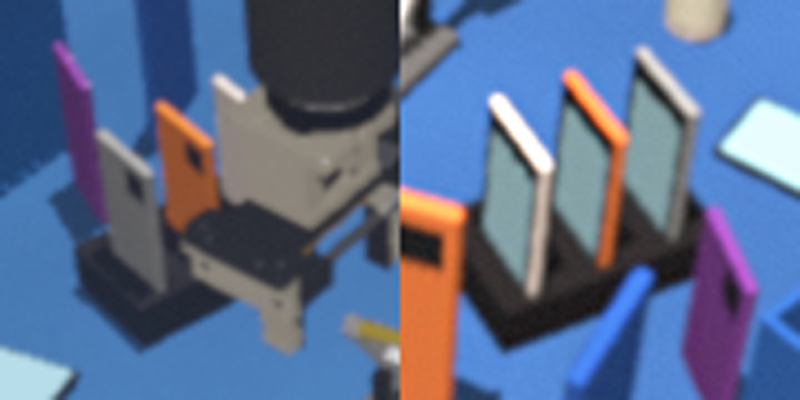

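The crop confirms it: the small orange phone is in the middle slot, with its top edge running from (308,231) to (321,246) in the side view and from (186,144) to (198,153) in the scene view. White and grey stand on either side. Next I fit the rack pose from the top edges.

Run:
```python
from h import *
from scipy.optimize import least_squares
F={c:grab_frame(c) for c in("scene","side")}
o={"side":{0:[(307.8,231.4),(320.6,246.5)],-1:[(291.4,236.8),(303.3,252.8)],1:[(324,226.3),(336.4,240.9)]},
"scene":{0:[(186,143.6),(197.7,153.3)],1:[(173,149.7),(183.8,160)]}}
obs=[(c,k,i,q) for c in o for k in o[c] for i,q in enumerate(o[c][k])]
for c,k,i,q in obs: print(c,k,i,atz(F[c],q,.155).round(4))
def W(p,k,s):
    C,S=np.cos(p[2]),np.sin(p[2]);x,y=k*.055,s*.0345
    return [p[0]+C*x-S*y,p[1]+S*x+C*y,.155]
def f(p):
    r=[]
    for c,k,i,q in obs:
        s=(1 if i==0 else -1) if c=="side" else (-1 if i==0 else 1)
        r+=list(proj(F[c],W(p,k,s))[0]-q)
    return np.array(r)
s=least_squares(f,[.5,-.27,0.],loss="soft_l1");print(s.x,np.degrees(s.x[2]));print(f(s.x).reshape(-1,2).round(1).tolist())
m=min(pinpoint("side","phone"),key=lambda r:np.hypot(*(np.array(r["location"])-[265,307])))
print("big orange",atz(F["side"],m["location"],0), [atz(F["side"],r["location"],0).round(3) for r in pinpoint("side","phone")])
```

```text
side 0 0 [ 0.5291 -0.2424  0.155 ]
side 0 1 [ 0.5144 -0.309   0.155 ]
side -1 0 [ 0.4769 -0.2287  0.155 ]
side -1 1 [ 0.46   -0.2956  0.155 ]
side 1 0 [ 0.5815 -0.2571  0.155 ]
side 1 1 [ 0.5652 -0.3221  0.155 ]
scene 0 0 [ 0.5175 -0.2988  0.155 ]
scene 0 1 [ 0.5345 -0.2308  0.155 ]
scene 1 0 [ 0.5698 -0.3112  0.155 ]
scene 1 1 [ 0.5895 -0.2444  0.155 ]
[ 0.52198002 -0.27354626 -0.22838072] -13.085251217132106
[[-0.4, -0.6], [-0.5, -0.3], [-0.5, -0.1], [-0.1, -0.3], [-0.7, -1.1], [-0.0, -0.9], [-1.2, -1.3], [-1.1, -1.7], [-1.4, -1.2], [-0.6, -1.8]]
big orange [ 0.33583273 -0.28911063  0.        ] [array([ 0.336, -0.289,  0.   ]), array([ 0.503, -0.412,  0.   ]), array([ 0.532, -0.258,  0.   ]), array([ 0.379, -0.421,  0.   ])]
```

```bash
python3 -m inch '0.4 -15.3 -27.2 2 0 0 -13;0.4 -15.3 -27.2 2 0 0 -13;0.4 -15.3 -27.2 2 0 0 -13;0.4 -15.3 -27.2 2 0 0 -13;0.4 -15.3 -27.2 2 0 0 -13;0.4 -15.3 -27.2 2 0 0 -13;0.4 -15.3 -27.2 2 0 0 -13;0.4 -15.3 -27.2 2 0 0 -13' 30
python3 - <<'E'
from h import *
f=grab_frame("wrist");save(f,"pics/w1.png",None,1.2)
print(proj(f,[[.522,-.272,.155],[.5297,-.2384,.155],[.5143,-.3056,.155]]).round(0).tolist())
for k in (-.055,0,.055): print([proj(f,[.522+np.cos(-.228)*k-np.sin(-.228)*y,-.272+np.sin(-.228)*k+np.cos(-.228)*y,.155])[0].round().tolist() for y in(.035,-.035)])
print([(r["bbox"],r["p"]) for r in regions_of("wrist","phone")])
E
```

```text
t: 2.8
eef_pos: [0.5225, -0.2711, 0.2464]
ee_rot: [3.141, -0.0, 2.916]
force: [0.1, 0.4, -0.3]
width: 0.0349
[[258.0, 187.0], [258.0, 220.0], [258.0, 152.0]]
[[312.0, 221.0], [317.0, 152.0]]
[[258.0, 221.0], [258.0, 152.0]]
[[204.0, 221.0], [200.0, 151.0]]
[([357.4, 93.6, 509.8, 195.3], 0.98), ([228.2, 4.2, 256.7, 94.5], 0.96), ([254.4, 142.4, 263.3, 221.2], 0.87), ([302.0, 2.6, 387.0, 55.5], 0.59)]
```

View pics/w1.png

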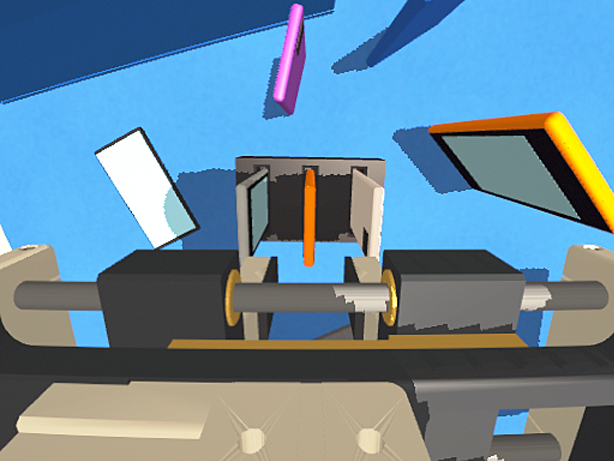

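The wrist view shows the orange phone's top edge at column ~258, rows 142–221, as predicted. It is centred between the fingers and aligned with them, so I descend and grip.

```bash
python3 -m inch '0.4 0 -0.1 -5 0 0 0;0.4 0 -0.1 -9 0 0 0;0.4 0 -0.1 -12 0 0 0;0.4 0 -0.1 -13.5 0 0 0;0.4 0 -0.1 -13.5 0 0 0;0.4 0 -0.1 -13.5 0 0 0;0 0 -0.1 -13.5 0 0 0;0 0 -0.1 -13.5 0 0 0;0 0 -0.1 -13.5 0 0 0;0 0 -0.1 -13.5 0 0 0' 35
python3 -m inch '0 0 0 2 0 0 0;0 0 0 5 0 0 0;0 0 0 10 0 0 0;0 0 0 16 0 0 0;0 0 0 16 0 0 0;0 0 0 16 0 0 0'
```

```text
t: 4.15
eef_pos: [0.5228, -0.2721, 0.1117]
ee_rot: [-3.142, 0.0, 2.916]
force: [-0.1, 0.0, 3.0]
width: 0.0085
t: 4.9
eef_pos: [0.5223, -0.2717, 0.271]
ee_rot: [3.141, -0.001, 2.916]
force: [-0.0, 0.4, -2.7]
width: 0.0088
```

```bash
python3 -m inch '0 -1.5 6 0 0 0 6;0 -3 12 0 0 0 12;0 -4.5 18 0 0 0 18;0 -6 24 0 0 0 24;0 -7 29 0 0 0 28.6;0 -7.2 31 -4 0 0 28.6;0 -7.2 31 -8 0 0 28.6;0 -7.2 31 -8 0 0 28.6;0 -7.2 31 -8 0 0 28.6;0 -7.2 31 -8 0 0 28.6'
python3 - <<'E'
from h import *
from scipy.optimize import least_squares
F={c:grab_frame(c) for c in("scene","side","wrist")}
for c in F:
  for n in ("cradle_slot","phone","frame_hinge"):
    r=pinpoint(c,n); print(c,n,[(np.round(x["location"],1).tolist(),round(x["p"],2)) for x in r[:4]])
    if n=="cradle_slot" and r: print("   at z.052",atz(F[c],r[0]["location"],.052).round(4))
X=telemetry.get_state()["eef_pos"];print(X)
for c in F: print(c,"phone bottom",proj(F[c],[X[0],X[1],X[2]-.1017]),"slot",proj(F[c],[.4503,.0386,.052]))
b=F["side"]["pixels"][150:270,170:290];a=F["scene"]["pixels"][130:250,220:340]
cv2.imwrite("pics/c2.png",cv2.resize(np.hstack([a,b]),(800,400),interpolation=cv2.INTER_CUBIC)[...,::-1])
save(F["wrist"],"pics/w2.png",None,1.2)
E
```

```text
t: 6.15
eef_pos: [0.4512, 0.0383, 0.1923]
ee_rot: [3.141, 0.002, -2.868]
force: [-0.8, -0.5, -1.6]
width: 0.009
scene cradle_slot [([275.9, 192.5], 0.57), ([205.3, 172.5], 0.34)]
   at z.052 [0.4445 0.0347 0.052 ]
scene phone [([191.7, 147.0], 0.71), ([278.0, 184.0], 0.59), ([140.5, 204.2], 0.59), ([226.5, 156.9], 0.58)]
scene frame_hinge [([268.8, 210.6], 0.73)]
side cradle_slot [([230.3, 219.1], 0.91)]
   at z.052 [0.4497 0.0353 0.052 ]
side phone [([341.7, 301.9], 0.93), ([227.4, 206.6], 0.91), ([311.5, 332.8], 0.9), ([267.0, 307.7], 0.76)]
side frame_hinge [([241.0, 214.8], 0.82), ([304.5, 194.7], 0.6)]
wrist cradle_slot [([258.6, 181.0], 0.77)]
   at z.052 [0.4495 0.0432 0.052 ]
wrist phone [([259.7, 189.5], 0.81)]
wrist frame_hinge [([203.2, 171.5], 0.74)]
[0.45023653 0.03829623 0.19100551]
scene phone bottom [[276.43009889 185.81823061]] slot [[275.93436651 193.89974805]]
side phone bottom [[229.50163749 210.17897105]] slot [[229.8657536  218.51622161]]
wrist phone bottom [[259.12288973 185.22238304]] slot [[259.01947184 177.11671838]]
```

View pics/c2.png

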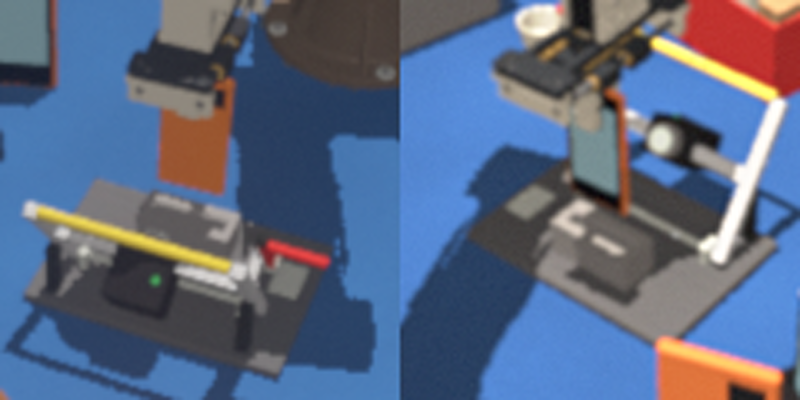

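The held phone hangs over the cradle in both views, with its bottom at side (229,210) and scene (277,186). I check the alignment of yaw and slot in the wrist picture.

View pics/w2.png

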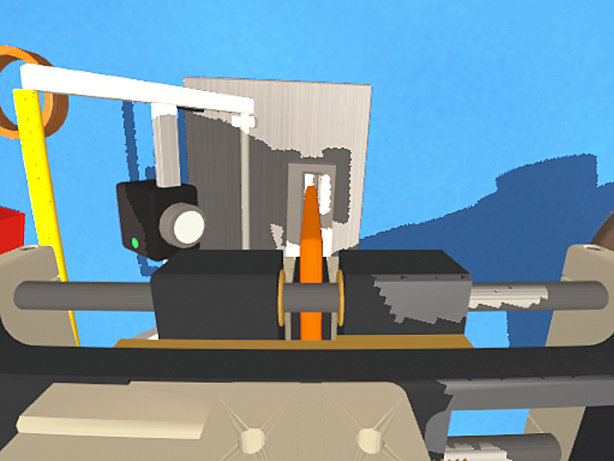

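Run:
```python
from h import *
f=grab_frame("wrist")
im=f["pixels"][...,::-1].copy();l,t,r,b=220,120,300,210;s=8
v=cv2.resize(im[t:b,l:r],None,fx=s,fy=s,interpolation=cv2.INTER_CUBIC)[:600]
yw=np.radians(15.63)
def W(x,y,z):return [.4503+np.cos(yw)*x-np.sin(yw)*y,.0386+np.sin(yw)*x+np.cos(yw)*y,z]
for hx,hy,col in((.0065,.039,(0,255,0)),(.0095,.042,(255,255,0)),(.022,.049,(0,0,255))):
    p=proj(f,[W(a*hx,c*hy,.052) for a,c in((-1,-1),(1,-1),(1,1),(-1,1))])
    cv2.polylines(v,[(((p-[l,t]+.5)*s)).round().astype(int)],True,col,1)
cv2.imwrite("pics/w3.png",v)
```

```text
(no output)
```

View pics/w3.png

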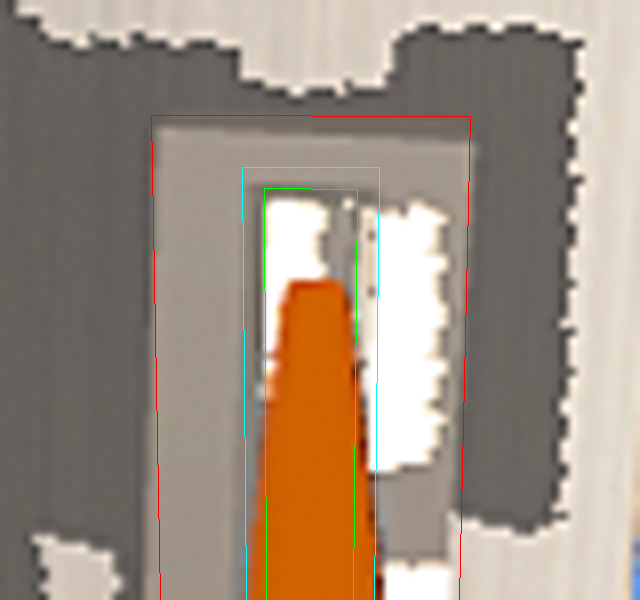

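The real block is turned about 2.7° clockwise from my estimate and shifted about 1 mm in +x and 2.4 mm in +y. I correct for that and start inserting, watching the force.

```bash
python3 -m inch '0 0.07 0.25 0 0 0 -2.7;0 0.07 0.25 0 0 0 -2.7;0 0.07 0.25 -2 0 0 -2.7;0 0.07 0.25 -3.5 0 0 -2.7;0 0.07 0.25 -4 0 0 -2.7;0 0.07 0.25 -4.5 0 0 -2.7;0 0.07 0.25 -4.8 0 0 -2.7'
python3 - <<'E'
from h import *
f=grab_frame("wrist")
im=f["pixels"][...,::-1].copy();l,t,r,b=220,120,300,195;s=8
print(telemetry.get_state()["eef_pos"],telemetry.get_state()["force"])
v=cv2.resize(im[t:b,l:r],None,fx=s,fy=s,interpolation=cv2.INTER_CUBIC)
yw=np.radians(12.93)
def W(x,y,z):return [.4509+np.cos(yw)*x-np.sin(yw)*y,.0410+np.sin(yw)*x+np.cos(yw)*y,z]
for hx,hy,col in((.0065,.039,(0,255,0)),(.022,.049,(0,0,255))):
    p=proj(f,[W(a*hx,c*hy,.052) for a,c in((-1,-1),(1,-1),(1,1),(-1,1))])
    cv2.polylines(v,[(((p-[l,t]+.5)*s)).round().astype(int)],True,col,1)
cv2.imwrite("pics/w4.png",v)
E
```

```text
t: 7.68
eef_pos: [0.4511, 0.0409, 0.1431]
ee_rot: [3.141, -0.0, -2.915]
force: [-0.4, 1.0, -2.8]
width: 0.0094
[0.45096388 0.04081709 0.14280045] [ 0.71979993  0.24088752 -2.77292044]
```

View pics/w4.png

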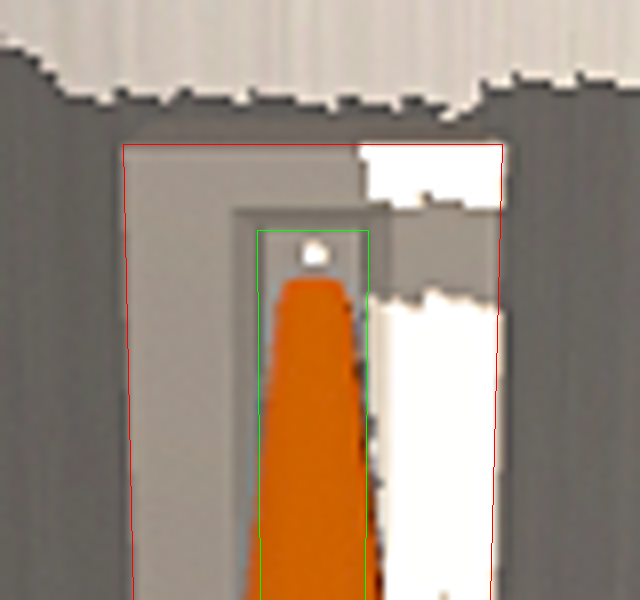

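The fit is now exact and the phone is in the slot with no lateral force. I seat it, let go, retreat and check.

```bash
python3 -m inch '0 0 0 -1 0 0 0;0 0 0 -1.7 0 0 0;0 0 0 -2.1 0 0 0;0 0 0 -2.2 0 0 0;0 0 0 -2.25 0 0 0;0 0 0 -2.25 0 0 0'
```

```text
t: 8.48
eef_pos: [0.4512, 0.0406, 0.1216]
ee_rot: [3.142, -0.0, -2.914]
force: [-6.3, -1.0, 14.6]
width: 0.0084
```

```bash
python3 -m inch '0 0 0 0 0 0 0;0.4 0 0 0.05 0 0 0;0.4 0 0 0.1 0 0 0;0.4 0 0 0.1 0 0 0;0.4 0 0 0.1 0 0 0;0.4 0 0 3 0 0 0;0.4 0 0 8 0 0 0;0.4 0 0 14 0 0 0;0.4 0 0 16 0 0 0;0.4 0 0 16 0 0 0' 10
python3 -m inch '0 6 6 0 0 0 0;0 10 11 0 0 0 0;0 14.8 18.6 0 0 0 0;0 14.8 18.6 0 0 0 0;0 14.8 18.6 0 0 0 0;0 14.8 18.6 0 0 0 0;0 14.8 18.6 0 0 0 0'
python3 - <<'E'
from h import *
F={c:grab_frame(c) for c in("scene","side","wrist")}
yw=np.radians(12.93)
def W(x,y,z):return [.5172+np.cos(yw)*x-np.sin(yw)*y,.0562+np.sin(yw)*x+np.cos(yw)*y,z]
for c in F:
    print(c,"peg pred",proj(F[c],W(.0684,.145,.1771)).round(),[(np.round(r["location"]),round(r["p"],2)) for r in pinpoint(c,"kickstand_peg")[:2]])
b=F["side"]["pixels"][130:250,170:290];a=F["scene"]["pixels"][130:250,220:340];w=cv2.resize(F["wrist"]["pixels"],(267,200))
top=cv2.resize(np.hstack([a,b]),(800,400),interpolation=cv2.INTER_CUBIC);bot=np.zeros((200,800,3),np.uint8);bot[:,:267]=w
cv2.imwrite("pics/c3.png",np.vstack([top,bot])[...,::-1])
E
```

```text
t: 9.72
eef_pos: [0.4519, 0.0409, 0.2832]
ee_rot: [3.141, 0.003, -2.914]
force: [0.1, 0.5, -1.1]
width: 0.035
t: 10.6
eef_pos: [0.5994, 0.2261, 0.2832]
ee_rot: [3.141, 0.003, -2.915]
force: [0.6, 0.6, -0.3]
width: 0.0005
scene peg pred [[309. 206.]] [(array([194., 183.]), 0.72), (array([311., 206.]), 0.67)]
side peg pred [[223. 154.]] [(array([224., 156.]), 0.56), (array([244., 212.]), 0.19)]
wrist peg pred [[307. 182.]] [(array([307., 183.]), 0.57), (array([397.,  58.]), 0.55)]
```

View pics/c3.png

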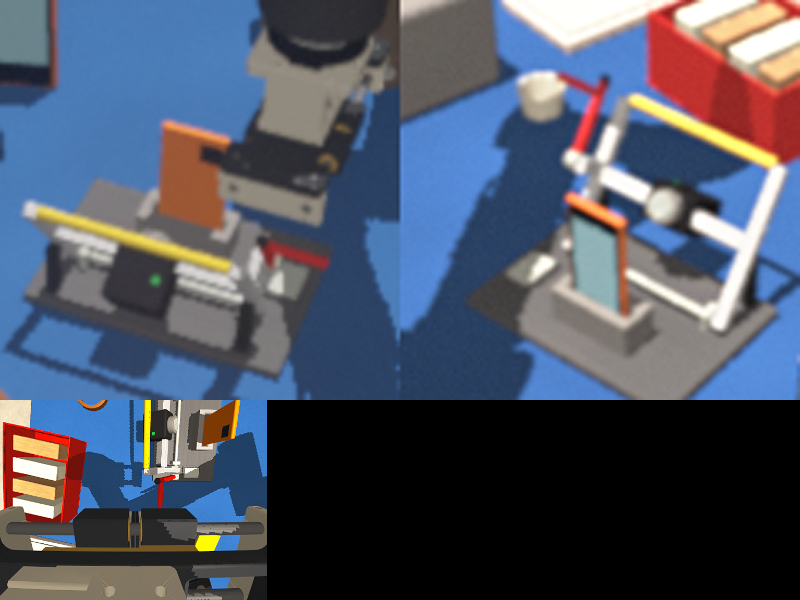

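The phone stands seated in the cradle. The peg prediction agrees with the networks to 2 px (scene 311,206; side 224,156). Lower behind the peg and push it forward over centre.

```bash
python3 -m inch '0 0 0 -5 0 0 0;0 0 0 -10 0 0 0;0 0 0 -12 0 0 0;0 0 0 -12 0 0 0;0 0 0 -12 0 0 0;0 -2.0 -0.45 -12 0 0 0'
python3 -m inch '0 -1.2 -0.28 0 0 0 0;0 -2.4 -0.55 0 0 0 0;0 -3.6 -0.83 0 0 0 0;0 -4.8 -1.1 0 0 0 0;0 -6 -1.38 0 0 0 0;0 -7 -1.6 0 0 0 0;0 -7.8 -1.8 0 0 0 0;0 -7.8 -1.8 0 0 0 0;0 -7.8 -1.8 0 0 0 0;0 -7.8 -1.8 0 0 0 0'
python3 - <<'E'
from h import *
F={c:grab_frame(c) for c in("scene","side","wrist")}
yw=np.radians(12.93)
def W(x,y,z):return [.5172+np.cos(yw)*x-np.sin(yw)*y,.0562+np.sin(yw)*x+np.cos(yw)*y,z]
for c in F:
    print(c,"down",proj(F[c],W(-.0303,.145,.0658)).round(),"up",proj(F[c],W(.0684,.145,.1771)).round(),[(np.round(r["location"]),round(r["p"],2)) for r in pinpoint(c,"kickstand_peg")[:3]])
    p=F[c]["pixels"].astype(int);m=(p[...,0]>120)&(p[...,1]<60)&(p[...,2]<80)
    q=proj(F[c],W(0,.13,.1))[0].astype(int);yy,xx=np.nonzero(m);k=np.hypot(xx-q[0],yy-q[1])<45
    if k.any(): print("   red",xx[k].min(),xx[k].max(),yy[k].min(),yy[k].max(),k.sum())
E
```

```text
t: 11.65
eef_pos: [0.5812, 0.2227, 0.1652]
ee_rot: [3.14, 0.007, -2.915]
force: [-0.1, -0.2, -0.4]
width: 0.0005
t: 12.9
eef_pos: [0.5035, 0.2048, 0.1651]
ee_rot: [3.14, 0.007, -2.915]
force: [-0.4, -0.7, -0.3]
width: 0.0008
scene down [[314. 211.]] up [[309. 206.]] [(array([317., 208.]), 0.62)]
   red 305 323 204 211 46
side down [[206. 193.]] up [[223. 154.]] [(array([206., 191.]), 0.59), (array([310., 275.]), 0.16)]
   red 200 251 151 200 108
wrist down [[309. 183.]] up [[177. 229.]] [(array([308., 181.]), 0.56)]
   red 264 321 149 207 1022
```

The kickstand is down: the peg is at side (206,191) and scene (317,208), against predictions of (206,193) and (314,211). Now I go to the yellow bar.

```bash
python3 -m inch '0.4 0 0 5 0 0 0;0.4 0 0 10 0 0 0;0.4 5 -5 10 0 0 0;0.4 9 -10 10 0 0 0;0.4 10.7 -12.7 10 0 0 0;0.4 10.7 -12.7 10 0 0 0;0.4 10.7 -12.7 10 0 0 0;0.4 10.7 -12.7 10 0 0 0'
python3 - <<'E'
from h import *
f=grab_frame("wrist");s=telemetry.get_state();print(s["eef_pos"])
yw=np.radians(12.93)
def W(x,y,z):return [.5172+np.cos(yw)*x-np.sin(yw)*y,.0562+np.sin(yw)*x+np.cos(yw)*y,z]
for y in(-.09,-.06,-.03):print("bar pred",proj(f,W(.096,y,.1643)).round(1), "tcp line",end=" ")
p=f["pixels"].astype(int);m=(p[...,0]>150)&(p[...,1]>120)&(p[...,2]<80);m[:,:180]=0;m[:,340:]=0;m[195:]=0
for r in range(90,195,15):
    x=np.nonzero(m[r])[0];print(r,x.min() if len(x) else None,x.max() if len(x) else None)
print([(r["location"],r["p"]) for r in pinpoint("wrist","frame_bar")])
E
```

```text
t: 14.2
eef_pos: [0.6099, 0.0784, 0.2653]
ee_rot: [3.139, 0.007, -2.914]
force: [0.3, -0.1, 0.8]
width: 0.0349
[0.60986328 0.07853894 0.26541294]
bar pred [[258.5  90.5]] tcp line bar pred [[258.5 123.7]] tcp line bar pred [[258.4 155. ]] tcp line 90 187 264
105 184 263
120 252 264
135 253 263
150 253 263
165 253 263
180 253 263
[([260.4, 184.1], 0.62)]
```

The bar sits at column 258 as predicted, centred between the fingers. I descend and grip it.

```bash
python3 -m inch '0.4 0 0 -5 0 0 0;0.4 0 0 -10 0 0 0;0.4 0 0 -11.8 0 0 0;0.4 0 0 -11.8 0 0 0;0.4 0 0 -11.8 0 0 0;0 0 0 -11.8 0 0 0;0 0 0 -11.8 0 0 0;0 0 0 -11.8 0 0 0;0 0 0 -11.8 0 0 0' 20
```

```text
t: 15.42
eef_pos: [0.6111, 0.0789, 0.1483]
ee_rot: [3.139, 0.01, -2.913]
force: [2.7, 0.3, 2.2]
width: 0.0114
```

```bash
python3 -m inch '0 -0.7 -0.16 0.46 0 0 0;0 -1.41 -0.32 0.89 0 0 0;0 -2.9 -0.67 1.63 0 0 0;0 -4.46 -1.03 2.21 0 0 0;0 -6.06 -1.39 2.63 0 0 0;0 -7.7 -1.77 2.89 0 0 0;0 -8.53 -1.96 2.95 0 0 0;0 -8.53 -1.96 2.95 0 0 0;0 -8.53 -1.96 2.95 0 0 0'
```

```text
t: 16.55
eef_pos: [0.5269, 0.0595, 0.1795]
ee_rot: [3.14, 0.014, -2.912]
force: [4.4, -1.0, 8.1]
width: 0.0114
```

```bash
python3 -m inch '0 -0.3 -0.07 0.1 0 0 0;0 -0.6 -0.14 0.1 0 0 0;0 -0.8 -0.18 0.1 0 0 0;0 -0.8 -0.18 0.1 0 0 0'; python3 -m inch '0 -0.2 -0.05 0 0 0 0;0 -0.2 -0.05 0 0 0 0'
```

```text
t: 17.05
eef_pos: [0.5184, 0.0575, 0.1802]
ee_rot: [3.14, 0.013, -2.912]
force: [3.7, -0.6, -4.4]
width: 0.0115
t: 17.3
eef_pos: [0.5165, 0.0571, 0.1803]
ee_rot: [3.14, 0.013, -2.912]
force: [4.2, -0.2, -2.6]
width: 0.0113
```

```bash
for i in 1; do python3 -m inch '0 -0.2 -0.05 0 0 0 0;0 -0.2 -0.05 0 0 0 0'; done; python3 -m inch '0 -0.2 -0.05 0 0 0 0;0 -0.2 -0.05 0 0 0 0'
python3 - <<'E'
from h import *
F={c:grab_frame(c) for c in("scene","side")}
b=F["side"]["pixels"][110:250,160:300];a=F["scene"]["pixels"][110:250,210:350]
cv2.imwrite("pics/c4.png",cv2.resize(np.hstack([a,b]),(800,400),interpolation=cv2.INTER_CUBIC)[...,::-1])
E
```

```text
t: 17.55
eef_pos: [0.5151, 0.0567, 0.1803]
ee_rot: [3.14, 0.014, -2.912]
force: [6.7, -0.6, -5.4]
width: 0.0112
t: 17.8
eef_pos: [0.5142, 0.0565, 0.1804]
ee_rot: [3.14, 0.016, -2.912]
force: [10.0, -0.3, -7.4]
width: 0.0111
```

View pics/c4.png

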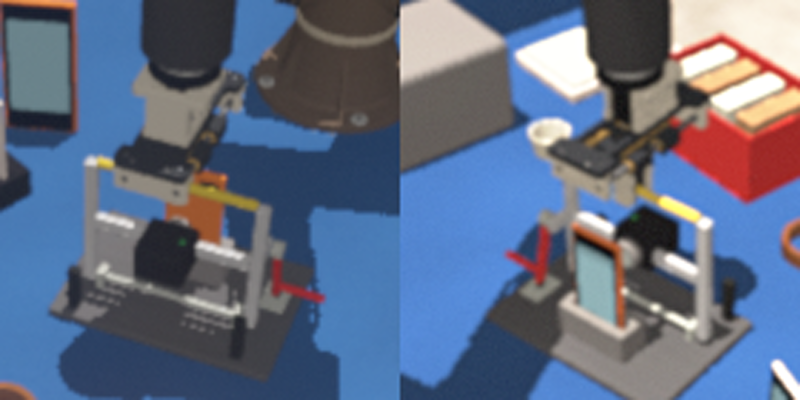

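The frame is upright, the red leg stands on its steel plate (side crop 540,285), and the phone is upright in the cradle. The push force is rising to 10 N against the stop. I let it settle with the grip held, then hand in.

```bash
python3 -m inch '0 0 0 0 0 0 0;0 0 0 0 0 0 0;0 0 0 0 0 0 0;0 0 0 0 0 0 0'
python3 - <<'E'
from h import *
s=telemetry.get_state();print(s["t"],s["eef_pos"],s["force"]);arm.job_done()
E
```

```text
t: 18.4
eef_pos: [0.5149, 0.0567, 0.1804]
ee_rot: [3.14, 0.017, -2.912]
force: [7.7, -0.3, -5.9]
width: 0.0111
18.4 [0.51490739 0.05670864 0.18041069] [ 7.71871684 -0.34780957 -5.9170559 ]
the job is handed in; nothing more can be done
```

The job is done and handed in at 18.4 s, with the arm still gripping the yellow bar.

- **Phone:** I took the small orange phone from the rack's middle slot, seated it in the cradle and let go. It stopped at the expected depth, and later pictures show it upright there.
- **Kickstand:** I flipped it over and forward to its stop. Both cameras then put the peg within about 3 px of where it should be when down.
- **Camera frame:** I raised the frame only after that. It stands about 0.01 rad forward of upright, with the kickstand's foot on its steel plate. At hand-in the arm was still holding it against the stop with about 8 N.

My first stand estimate from the two fixed cameras was off by about 2.7° and 2–3 mm. I corrected it from the wrist camera before inserting the phone, and no other check disagreed. I did not re-check the other rack phones or bench items in a final overall picture, but no collision forces showed up.

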